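Walk the embossing die round to face the press fence

ROBOT

A 6-joint arm with a two-finger parallel gripper is mounted at the origin on the work surface. World frame = base frame: x ahead of the robot, y to its left, z up, the work surface at z = 0. Lengths are in mm, angles in degrees, forces in N, time in s.
With the tool pointing down it reaches from about 325 to 925 mm from the base axis. Payload 3.1 kg.
Tool frame: the origin (TCP) lies at the very end of the fingers, on their centre line; the grasp point (between the pads) lies grasp_offset behind it (grasp_offset is the distance from the TCP to the grasp point, in mm); z points along the fingers, x is the direction in which the jaws open and shut, and the axes are right-handed (so a half turn about z gives the same grasp; the last joint's range is limited). The gripper opens to 85 mm and grips with 20 to 120 N. Pads are 22 mm wide; open, the fingers measure 114 mm over their backs; the gripper's body (76 mm by 85 mm) begins 54 mm behind the grasp point. The pads swing forward as they close: fully open they stand 13 mm farther back than shut.
Start: joints at [-81.773, 12.427, 92.441, -0, 75.132, -6.429], TCP at [158.158, -604.67, 231.3] pointing down, gripper open.
Joint ranges: [-157.48, 157.48], [-44.54, 120.13], [17.64, 146.25], [-64.5, 244.5], [7.68, 150.69], [-147.95, 147.95]. Speed limits (degrees/s): [159.86, 159.86, 180, 180, 180, 180].

INTERFACE

Orientations are given as [roll, pitch, yaw] about the fixed x, y, z axes, in that order (R = Rz(yaw) Ry(pitch) Rx(roll)).
In Python, from station import * gives the robot as it stands. Calls block until the motion is done:
- goto(position, orientation): joint-space move of the TCP to a pose.
- move_l(position, attitude=None, speed=150): straight line of the TCP; attitude=None keeps the orientation; speed is the mean speed in mm/s.
- move_j(angles): joint-space move.
- grip(opening, squeeze=None): finger opening in mm; squeeze is the grip in N (None keeps the last); returns when the fingers have stopped.
- wait(seconds).
- solve_ik(position, orientation): joint angles nearest the present ones, or None.
- get_obs(): the state.
- get_image(name): name is "scene" or "side" or "wrist"; returns the picture (384x512x3 uint8, red, green, blue); there is no depth.
- get_calibration(name): a dict with "fx", "fy", "cx", "cy" (pixels), "R" (3x3) and "t" (3): a world point X has camera coordinates R X + t; the wrist camera has in their place "mount" (4x4, takes a point from camera to tool coordinates, whose origin is the TCP and whose axes are the tool frame's). Camera axes: x right, y down, z forward; pixel columns grow to the right and rows downward; lengths in mm; the calibration is good to about 2 mm. A picture is of the moment at which its call begins: read the wrist's pose just before it. get_calibration takes no time and is no camera call.
A pose or a line that the arm cannot do raises Unreachable and nothing moves.
- sign_off(): hands the job in, once; it reports no verdict.
Trained networks look in the newest picture that a camera, given by its name, has taken for a name from the list of things; names that differ only in an ending like _2 or _b are one class to them, and where a whole thing is asked for, a point or a joint stands for the part that bears it (a point fixed in the world has none). Each returns a list of dicts, best first, with "score" (0 to 1); they miss things now and then, are a little off and sometimes report something else, mostly with a low value. They report only what shows in the picture. A call takes as long as a camera call. They do not tell look-alikes from the thing itself.
- spot_in(name, camera): "extent" ([centre column, centre row, width, height] in pixels, round what is visible of it).
- regions_of(name, camera): "region" (384x512 bool, what is visible of it) and "extent" ([centre column, centre row, width, height] in pixels, round what is visible of it).
The state is a dict: "t": time; "joint_pos": joint angles; "qvel": joint speeds; "effort": joint torques, N m; "tcp_pos": TCP position; "ee_rot": TCP orientation; "wrist_force": force on the tool from outside, world axes, zero at the start; "moment": the same for the moment, N m; "grip_width": finger opening in mm.
Only numpy, scipy, OpenCV 4.12 (cv2) and the standard library are available. Lean on these libraries where they do the work, as an engineer would, in place of code of your own. Each camera call takes 0.05 s, during which the arm holds its last target.

TASK

The heavy aluminium die lies crosswise on the pulled-out bed of the petal press. With gentle pushes of the fingers, walk it round clear of the steel fence until its long sides are roughly parallel to it, and only then bring one long side up flat against the fence, with the whole block between the fence's two red marks. Do not lift or tip the block, leave everything else where it lies, and finish with the hand clear.

Things in the scene. Friction and masses are not known exactly. Their poses are not given: they have to be found in the camera images.
- die_block: the die: an aluminium block 120 mm long (x) x 90 mm wide (y) x 30 mm high, 0.7 to 0.95 kg, a leaf-shaped brass former along its length on top. Origin: centre of its underside, z up. Either 120 mm side may face the fence. Friction: it moves only while pushed; a push square to a long side, 45 mm off its middle, turns it roughly 0.08 rad and shifts it roughly 6 mm per 10 mm of push.
- press: the hand screw press with its grey sliding bed pulled out; fixed, standing anywhere within some cm and turned by up to 0.15 rad. Origin on the table under the bed, z up, x along the fence, y towards the fence and on to the press's four posts. In this frame the flat bed spans x -160 to +160 mm and y -180 to +150 mm, its top at z = 48 mm; the pull handle reaches y = -218 mm below the bed's top; the posts and the platen above them begin at y = +325 mm and stand 375 mm high.
- fence: the steel fence fixed on the bed: a bar 240 mm long (x), 14 mm thick, 22 mm high above the bed; axes as the press's. Origin at the middle of its working face, at bed height; the bar lies on the +y side of it, and the face looks to -y. The red marks cross it at x = -79 and +79 mm, 4 mm wide, so 154 mm is clear between them.
- fence_mid (a point): the middle of the fence's working face at bed height, axes as the press's (x along the fence, y into it). A block seated against the fence has its origin 45 mm from this face.
- rose_pink: a hard-lacquered paper rose head, 58 mm across, 40 mm high, origin at its underside; a bystander; pink, standing on the bed's corner, away from the fence on the press's -x side
- punch: a brass veining punch 26 mm across, 56 mm high, standing on the bed's corner away from the fence on the press's +x side; origin at its underside; a bystander
- rose_gold: a hard-lacquered paper rose head, 58 mm across, 40 mm high, origin at its underside; a bystander; gold, on the table
- rose_cream: a hard-lacquered paper rose head, 58 mm across, 40 mm high, origin at its underside; a bystander; cream, on the table
- glue: a white glue bottle 48 mm across, 120 mm high, standing on the table; origin at its underside; a bystander
- lacquer: an amber lacquer jar 60 mm across, 75 mm high, standing on the table; origin at its underside; a bystander
- scissors: scissors with red handles lying on the table, 175 mm long along x, 12 mm high, origin on its underside, 12 mm behind the pivot; a bystander
- ball_tool: a petal-shaping ball tool with a wooden handle lying on the table, 173 mm long along x, 16 mm high, origin under its handle; a bystander
Things that resemble listed ones, but are neither listed nor needed, are in the scene too. Of the things that look like the die_block, the middle-sized one is meant.

How it is judged:
By the outcome, as a careful person would: the job done as asked, in the order asked, and still so for the second after the job is handed in, with the robot touching nothing.
It also fails if it takes over 64 s, if anything falls off the work surface, if the arm or the gripper's body presses on something with over 40 N, if the wrist force passes 120 N, or if a joint passes its speed limit or range.

## Working session

There is one attempt and no reset: what is moved stays moved. The work goes in short steps, each a Python script; the robot and the scene stay as the last script left them, time stands still between calls to the robot, and variables do not carry over. Pictures are saved under pics/ and viewed, and the job is handed in when it is done.

```bash
ls; mkdir -p pics
python3 - <<'E'
from station import *
import cv2
o=get_obs();print(o)
for n in ["scene","side","wrist"]:
    im=get_image(n);cv2.imwrite(f"pics/a_{n}.png",im[:,:,::-1]);c=get_calibration(n);print(n,c)
    for t in ["die_block","fence","rose_pink","punch","press"]:
        print(t,[(round(d['score'],2),[int(v) for v in d['extent']]) for d in spot_in(t,n)])
E
```

```text
pics
{'t': 0.0, 'joint_pos': array([-8.17739622e+01,  1.24768796e+01,  9.25287712e+01,  1.21021741e-03,
        7.51311446e+01, -6.42650192e+00]), 'qvel': array([ 0.03225639, -0.06254469,  0.02516502,  0.02987143,  0.00193147,
        0.08264411]), 'effort': array([ 1.19210930e-03, -3.96840298e+01, -3.03852046e+01,  4.63246909e-05,
        9.81557008e-03,  7.28364995e-06]), 'tcp_pos': array([ 158.03066201, -603.85302609,  229.96427514]), 'ee_rot': array([-1.79983527e+02,  1.35804965e-01, -7.53477527e+01]), 'wrist_force': array([-0.99499863, -0.38604208,  0.17162582]), 'moment': array([0.00180376, 0.00582041, 0.02637386]), 'grip_width': 85.6378554390313}
scene {'fx': 404.92294540174305, 'fy': 404.92294540174305, 'cx': 258.3359953203027, 'cy': 192.97046674292054, 'R': array([[ 0.65351539,  0.75679933, -0.01313046],
       [ 0.62661255, -0.55066391, -0.55147617],
       [-0.42458727,  0.35217045, -0.8340873 ]]), 't': array([-293.79316402, -324.26247141, 1496.35500883])}
die_block [(0.98, [288, 85, 44, 44]), (0.95, [288, 182, 42, 36]), (0.8, [391, 214, 25, 25])]
fence [(0.64, [316, 160, 
[... 516 characters left out ...]
 311, 68, 68])]
fence []
rose_pink [(0.6, [285, 196, 15, 12])]
punch [(0.59, [226, 175, 7, 14]), (0.16, [270, 159, 9, 7])]
press [(0.6, [166, 275, 259, 213]), (0.49, [284, 155, 28, 12])]
wrist {'fx': 326.60381774090297, 'fy': 326.60381774090297, 'cx': 256.2242885865082, 'cy': 186.37656602559778, 'mount': array([[ 9.99999575e-01, -9.10225636e-04,  1.48613502e-04,
         5.66215863e-01],
       [ 8.13556149e-04,  9.46489028e-01,  3.22734966e-01,
        -8.21164075e+01],
       [-4.34422689e-04, -3.22734708e-01,  9.46489366e-01,
        -1.43611847e+02],
       [ 0.00000000e+00,  0.00000000e+00,  0.00000000e+00,
         1.00000000e+00]])}
die_block []
fence []
rose_pink []
punch []
press []
```

View pics/a_scene.png

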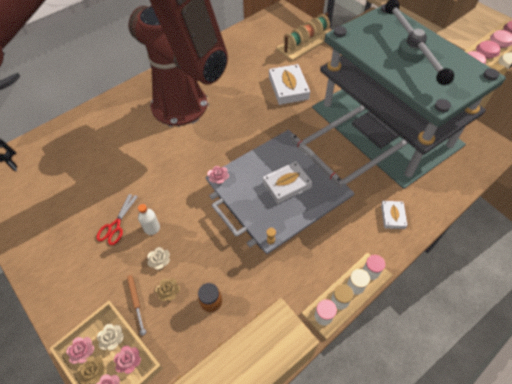

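View pics/a_side.png

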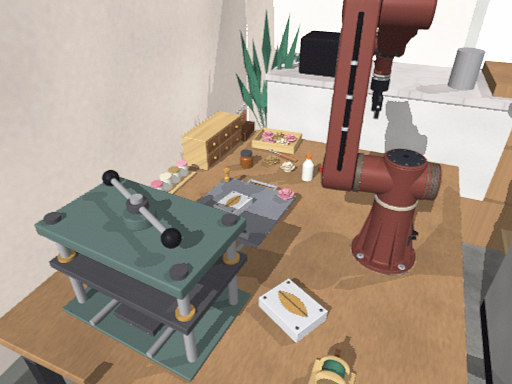

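```bash
cat > h.py <<'E'
from station import *
import cv2, numpy as np
from scipy.spatial.transform import Rotation as Ro
def ray(cam,uv,obs=None):
    c=get_calibration(cam)
    d=np.array([(uv[0]-c['cx'])/c['fx'],(uv[1]-c['cy'])/c['fy'],1.])
    if cam=='wrist':
        M=np.array(c['mount']);R=Ro.from_euler('xyz',obs['ee_rot'],degrees=True).as_matrix()
        return R@M[:3,3]+obs['tcp_pos'], R@M[:3,:3]@d
    R=np.array(c['R']);return -R.T@c['t'], R.T@d
def atz(cam,uv,z,obs=None):
    o,d=ray(cam,uv,obs);return o+d*(z-o[2])/d[2]
def proj(cam,P,obs=None):
    c=get_calibration(cam)
    if cam=='wrist':
        M=np.array(c['mount']);R=Ro.from_euler('xyz',obs['ee_rot'],degrees=True).as_matrix()
        p=R.T@(np.array(P)-obs['tcp_pos']);p=M[:3,:3].T@(p-M[:3,3])
    else: p=np.array(c['R'])@P+c['t']
    return np.array([c['fx']*p[0]/p[2]+c['cx'],c['fy']*p[1]/p[2]+c['cy']])
E
python3 - <<'E'
from h import *
im=cv2.imread('pics/a_scene.png')
cv2.imwrite('pics/a_zoom.png',cv2.resize(im[120:260,195:365],None,fx=4.4,fy=4.2,interpolation=cv2.INTER_CUBIC))
for n,uv,z in [('die',(288,182),78),('big',(288,85),30),('pink',(218,174),68),('punch',(271,235),76)]:
    print(n,atz('scene',uv,z).round())
E
```

```text
die [557.  26.  78.]
big [212. 351.  30.]
pink [ 389. -109.   68.]
punch [ 654. -130.   76.]
```

View pics/a_zoom.png

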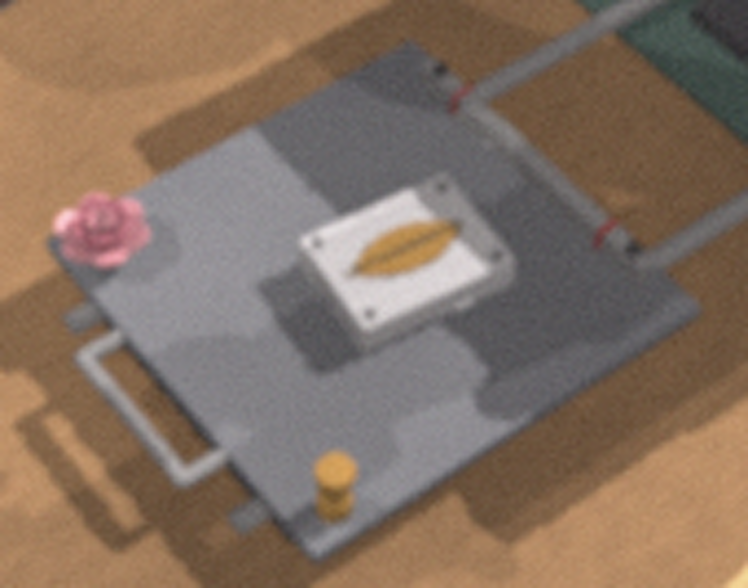

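Run:
```python
from h import *
for z in (330,380,430):
  for yaw in (0,90,-90,180): 
    q=solve_ik([520,-20,z],[180,0,yaw]); print(z,yaw,None if q is None else np.round(q))
```

```text
330 0 [-10.  -4. 100.  -0.  85. -10.]
330 90 [ -10.   -4.  100.    0.   85. -100.]
330 -90 [-10.  -4. 100.  -0.  85.  80.]
330 180 None
380 0 [-10.  -5.  95.  -0.  90. -10.]
380 90 [ -10.   -5.   95.    0.   90. -100.]
380 -90 [-10.  -5.  95.  -0.  90.  80.]
380 180 None
430 0 [-10.  -6.  91.  -0.  95. -10.]
430 90 [ -10.   -6.   91.    0.   95. -100.]
430 -90 [-10.  -6.  91.  -0.  95.  80.]
430 180 None
```

Run:
```python
from h import *
grip(0)
goto([545,40,400],[180,0,0])
wait(0.3)
o=get_obs();im=get_image('wrist');cv2.imwrite('pics/b_wrist.png',im[:,:,::-1]);np.save('b.npy',im)
import pickle;pickle.dump(o,open('b_obs.pkl','wb'))
print(o['t'],o['tcp_pos'],o['ee_rot'],o['grip_width'])
for t in ["die_block","fence","rose_pink","punch"]:
    print(t,[(round(d['score'],2),[int(v) for v in d['extent']]) for d in spot_in(t,'wrist')])
r=regions_of('die_block','wrist')
print(len(r)); np.save('b_reg.npy',np.array([d['region'] for d in r]))
cv2.imwrite('pics/b_big.png',cv2.resize(im[:,:,::-1],(800,600),interpolation=cv2.INTER_CUBIC))
```

```text
4.6833 [545.03865643  39.63630596 399.91175336] [ 1.79997102e+02  7.37357683e-03 -3.62244981e-02] -0.02244328591433326
die_block [(0.97, [259, 143, 81, 98]), (0.55, [447, 23, 70, 47]), (0.27, [157, 345, 16, 13])]
fence [(0.65, [253, 50, 178, 30])]
rose_pink [(0.78, [160, 228, 42, 33]), (0.69, [255, 132, 228, 262])]
punch []
3
```

View pics/b_big.png

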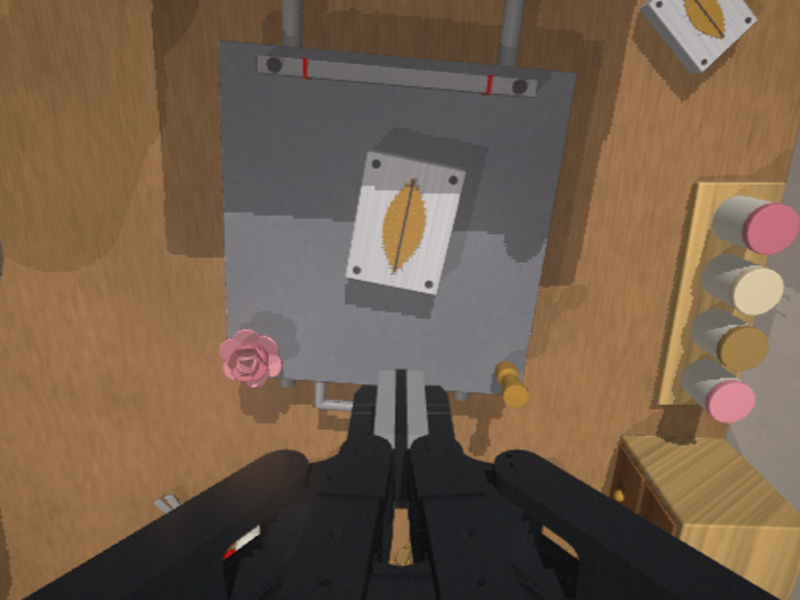

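```bash
cat >> h.py <<'E'
from scipy.optimize import least_squares
def T(p): 
    c,s=np.cos(p[2]),np.sin(p[2]); return lambda X:np.array([p[0]+c*X[0]-s*X[1],p[1]+s*X[0]+c*X[1],X[2]])
def fit(cam,obs,pts,uv,p0):
    f=lambda p:np.concatenate([proj(cam,T(p)(X),obs)-u for X,u in zip(pts,uv)])
    r=least_squares(f,p0,loss='soft_l1');return r.x,r.fun.reshape(-1,2).round(1)
DIE=[(-60,-45),(60,-45),(60,45),(-60,45)]
E
python3 - <<'E'
from h import *
import pickle
o=pickle.load(open('b_obs.pkl','rb'));s=.64
im=np.load('b.npy')[:,:,::-1]
cv2.imwrite('pics/b_f.png',cv2.resize(im[20:80,150:380],None,fx=3.45,fy=5,interpolation=cv2.INTER_CUBIC))
cv2.imwrite('pics/b_d.png',cv2.resize(im[75:205,200:330],None,fx=4.6,fy=4.6,interpolation=cv2.INTER_CUBIC))
uv=np.array([(347,279),(369,150),(467,167),(434,295)])*s
# block x axis direction: bottom->top of image ;  x=+60 at top: BL=(-60, +45) 
pts=[(-60,45,78),(60,45,78),(60,-45,78),(-60,-45,78)]
print(fit('wrist',o,pts,uv,[550,20,1.5]))
b=np.array([(220,41),(575,72)])*s
print(fit('wrist',o,[(-160,150,48),(160,150,48)],b,[550,0,0]))
print([atz('wrist',u,48,o).round(1) for u in b], [atz('wrist',np.array(u)*s,70,o).round(1) for u in [(305,68),(489,85)]])
E
```

```text
(array([547.93818407,  27.16996962,   1.37792908]), array([[-0.4, -0.9],
       [-0.8, -0.1],
       [ 0.1,  1.8],
       [ 2.8, -0.2]]))
(array([ 5.30960173e+02,  2.31290875e+01, -8.05860181e-02]), array([[-1.5,  0. ],
       [ 1.5,  0.1]]))
[array([385.6, 185.6,  48. ]), array([700.3, 160. ,  48. ])] [array([462.8, 161.8,  70. ]), array([620.5, 148.1,  70. ])]
```

View pics/b_f.png

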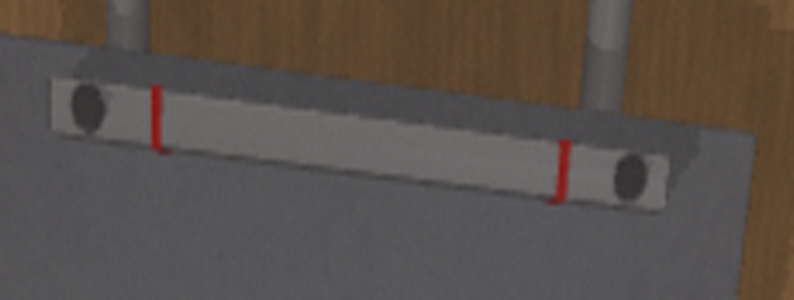

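View pics/b_d.png

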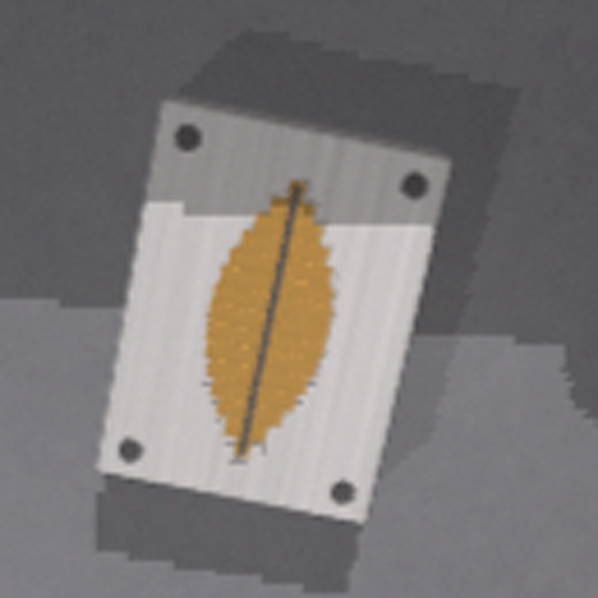

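Run:
```python
from h import *
import pickle
o=pickle.load(open('b_obs.pkl','rb'))
print(fit('wrist',o,[(-60,45,78),(60,45,78),(60,-45,78),(-60,-45,78)],np.array([(221.1,177.4),(235.4,96.5),(298,109.3),(279.3,188.7)]),[550,20,1.4]))
u=np.array([(164.5,46),(342.2,61.6),(195.5,49.6),(312.3,60)])
print(fit('wrist',o,[(-120,0,70),(120,0,70),(-79,0,70),(79,0,70)],u,[540,150,-.1]))
print(atz('wrist',(160,228),68,o),atz('wrist',(510/800*512,390*.64),100,o),)
```

```text
(array([546.93063629,  26.76574231,   1.37051526]), array([[-0.4,  0.3],
       [-0.4, -0.4],
       [ 0.5, -0. ],
       [ 0.3,  0.3]]))
(array([ 5.41195612e+02,  1.48243569e+02, -8.32811772e-02]), array([[ 0.1,  0.4],
       [ 0.1,  0.5],
       [-0.2, -0.4],
       [-0. , -0.5]]))
[ 388.94813298 -110.7799248    68.        ] [ 651.48459644 -132.02021166  100.        ]
```

```bash
cat >> h.py <<'E'
import pickle
from scipy.optimize import minimize
FX,FY,FA=541.2,148.2,-0.0833
def toF(p): 
    c,s=np.cos(FA),np.sin(FA);d=np.array(p[:2])-[FX,FY];return np.array([c*d[0]+s*d[1],-s*d[0]+c*d[1],p[2]-FA])
def toW(x,y):
    c,s=np.cos(FA),np.sin(FA);return np.array([FX+c*x-s*y,FY+s*x+c*y])
def maskfit(mask,o,p0,cam='wrist'):
    S=4;m=cv2.resize(mask.astype(np.uint8)*255,None,fx=S,fy=S,interpolation=cv2.INTER_LINEAR)>127
    def cost(p):
        f=T(p);P=np.array([proj(cam,f((x,y,z)),o) for x,y in DIE for z in (48,78)])
        h=cv2.convexHull(((P+.5)*S-.5).round().astype(np.int32));g=np.zeros(m.shape,np.uint8);cv2.fillConvexPoly(g,h,1);g=g>0
        return 1-(g&m).sum()/(g|m).sum()
    best=minimize(cost,p0,method='Nelder-Mead',options=dict(initial_simplex=np.array([p0,np.add(p0,[12,0,0]),np.add(p0,[0,12,0]),np.add(p0,[0,0,.2])]),xatol=.05,fatol=1e-5))
    return best.x,best.fun
def overlay(im,o,p,fn,crop=None,cam='wrist'):
    S=3 if crop else 1.5
    g=im[:,:,::-1].copy()
    if crop: g=g[crop[1]:crop[3],crop[0]:crop[2]]
    g=cv2.resize(g,None,fx=S,fy=S,interpolation=cv2.INTER_CUBIC);off=np.array(crop[:2] if crop else (0,0))
    for z in (78,):
        q=np.array([(proj(cam,T(p)((x,y,z)),o)+.5-off)*S-.5 for x,y in DIE]).round().astype(np.int32);cv2.polylines(g,[q],True,(0,255,0),1)
    f=T((FX,FY,FA));q=np.array([(proj(cam,f((x,0,z)),o)+.5-off)*S-.5 for x,z in [(-120,70),(-79,70),(79,70),(120,70)]]).round().astype(np.int32)
    cv2.polylines(g,[q],False,(255,255,0),1)
    for a in q: cv2.circle(g,tuple(int(v) for v in a),3,(255,0,255),1)
    cv2.imwrite(fn,g)
def look(name,p0,view=([545,40,400],[180,0,0]),crop=(130,20,390,215)):
    goto(*view);wait(.2)
    o=get_obs();im=get_image('wrist');r=regions_of('die_block','wrist')
    pickle.dump((o,im,r),open(name+'.pkl','wb'))
    uv=proj('wrist',[p0[0],p0[1],78],o)
    d=min(r,key=lambda d:np.hypot(*(np.array(d['extent'][:2])-uv)))
    p,c=maskfit(d['region'],o,p0);print('t',round(o['t'],2),'die W',p.round(3),'F',toF(p).round(3),'iou cost',round(c,3),'F force',o['wrist_force'].round(1))
    overlay(im,o,p,f'pics/{name}.png',crop);return p
def plan(p,side,offs,push,rot=.008,half=11,gap=14,n=3):
    """side=+1: push the block's +y(local) face ; offs along local x. returns waypoints (x,y,yawdeg)"""
    p=np.array(p,float);w=[]
    def tool(p,g):
        xy=T(p)((offs,side*(45+half+g),0))[:2];return (*xy,np.degrees(p[2]))
    w.append(tool(p,gap));w.append(tool(p,0))
    k=200
    for i in range(k):
        ds=push/k
        sg=-side*np.sign(offs)      # rotation sense: force dir is -side*y at x=offs -> torque offs*(-side)
        nrm=np.array([-np.sin(p[2]),np.cos(p[2])])*(-side)
        p[:2]+=nrm*ds*(1-rot*abs(offs)*1.0);p[2]+=sg*rot*ds
        if (i+1)%(k//n)==0 and len(w)<2+n: w.append(tool(p,0))
    return w,p
def run(w,z=55,zs=130,speed=40):
    w=[(x,y,(a+90)%180-90 if abs(a)>100 else a) for x,y,a in w]
    x,y,a=w[0];goto([x,y,zs],[180,0,a]);move_l([x,y,z],speed=120)
    fm=0
    for x,y,a in w[1:]:
        move_l([x,y,z],[180,0,a],speed=speed);f=get_obs()['wrist_force'];print('force',f.round(1))
    # back off along from last face
    return
E
python3 - <<'E'
from h import *
o=pickle.load(open('b_obs.pkl','rb'));m=np.load('b_reg.npy')[0]
p,c=maskfit(m,o,[547,27,1.37]);print(p,c,toF(p))
im=np.load('b.npy');overlay(im,o,p,'pics/b_o.png',(130,20,390,215))
w,q=plan([546.9,26.8,1.3705],-1,-42,45);print(np.round(w,1),toF(q))
for x,y,a in w: print(solve_ik([x,y,55],[180,0,a]))
E
```

```text
[547.    27.     1.37] 1.0 [  15.86417711 -120.29716491    1.4533    ]
[[607.1 -28.3  78.5]
 [593.4 -25.5  78.5]
 [577.4 -28.1  71.7]
 [561.1 -28.8  64.9]
 [544.9 -27.6  58.1]] [ -12.64446536 -111.83315043    1.0938    ]
[-9.28091153e+00  2.20089599e+01  1.01128234e+02 -2.54444375e-14
  5.68628064e+01 -8.78047774e+01]
[-9.22881665e+00  2.05853175e+01  1.03096200e+02 -2.54444375e-14
  5.63184820e+01 -8.77526825e+01]
[-9.74419006e+00  1.89387940e+01  1.05333661e+02 -2.54444375e-14
  5.57275449e+01 -8.14613173e+01]
[-1.00978797e+01  1.72510472e+01  1.07582639e+02 -2.54444375e-14
  5.51663136e+01 -7.50082683e+01]
[-1.02708845e+01  1.55402621e+01  1.09814717e+02 -2.54444375e-14
  5.46450211e+01 -6.83745345e+01]
```

View pics/b_o.png

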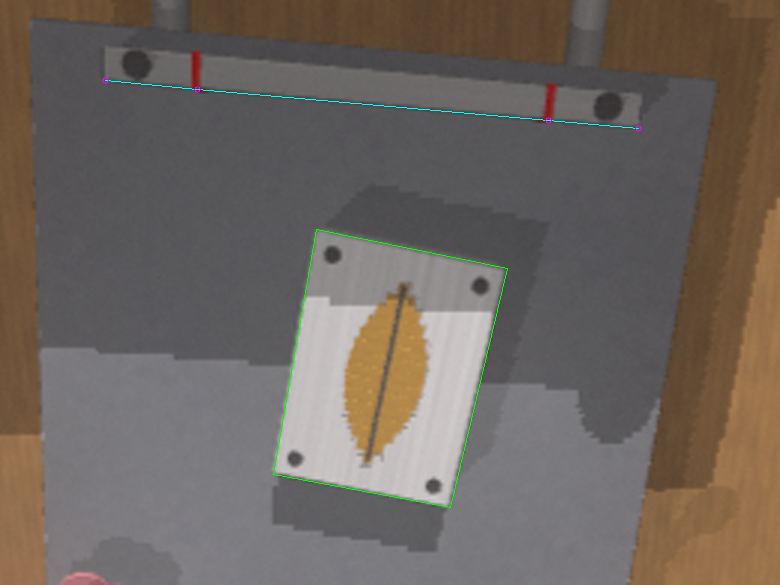

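```bash
cat >> h.py <<'E'
def retreat(w,side,z=55,d=10,zu=130):
    x,y,a=w[-1];a=np.radians(a);n=np.array([-np.sin(a),np.cos(a)])*side*d
    move_l([x+n[0],y+n[1],z],speed=80);move_l([x+n[0],y+n[1],zu],speed=200)
E
python3 - <<'E'
from h import *
o=pickle.load(open('b_obs.pkl','rb'));M=np.load('b_reg.npy')
for m in M: 
    if m[140,260]: print(maskfit(m,o,[547,27,1.37]))
p=[546.9,26.8,1.3705]
w,q=plan(p,-1,-42,42);run(w);retreat(w,-1)
look('c1',list(q))
E
```

```text
(array([546.51107323,  27.20381749,   1.369335  ]), np.float64(0.0234919971679608))
force [-0.2  0.3 -0.4]
force [ 1.6 -1.6  0.6]
force [ 2.  -1.3  1.1]
force [ 1.  -0.8  2. ]
t 11.27 die W [525.634  37.881   0.952] F [  -6.333 -111.232    1.036] iou cost 0.02 F force [ 0.7 -0.8 -0.1]
```

View pics/c1.png

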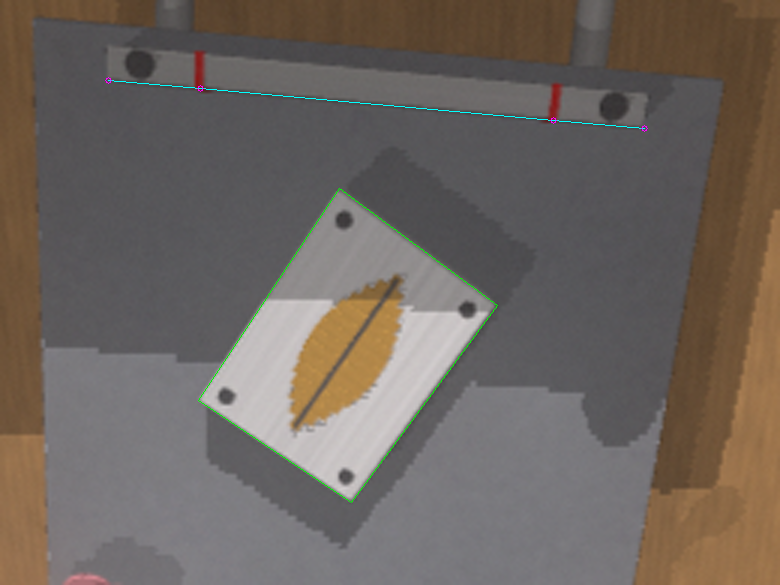

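Run:
```python
from h import *
p=[525.63,37.88,.952]
w,q=plan(p,1,42,48,rot=.0097);print(np.round(w),toF(q));run(w);retreat(w,1)
look('c2',list(q))
```

```text
[[493. 113.  55.]
 [504. 105.  55.]
 [522. 101.  46.]
 [539.  95.  37.]
 [555.  86.  28.]] [  13.95608448 -130.79789728    0.5697    ]
force [-0.   0.2 -0.6]
force [ 0.2  1.8 -0.4]
force [-0.3 -0.6  0.1]
force [1.  1.4 0.4]
t 17.61 die W [5.43233e+02 1.63030e+01 4.54000e-01] F [  13.001 -131.27     0.537] iou cost 0.043 F force [-0.7 -0.3  0.9]
```

View pics/c2.png

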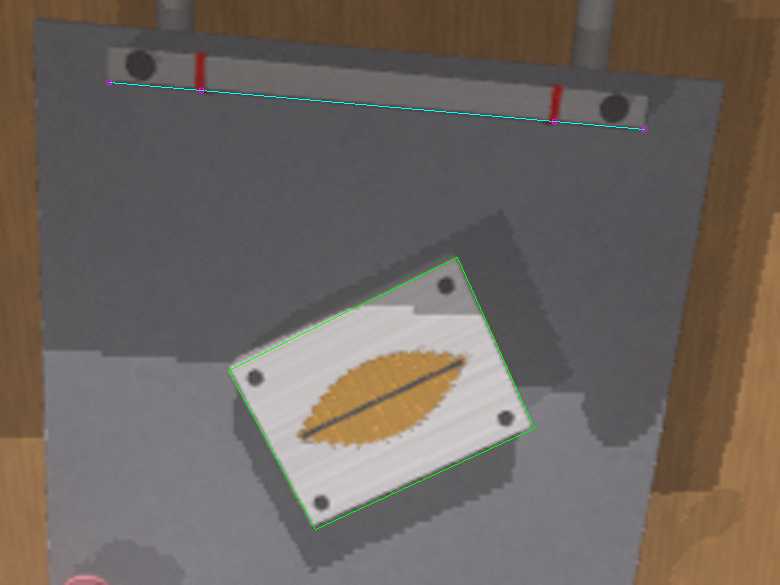

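Run:
```python
from h import *
p=[543.2,16.8,.46]
w,q=plan(p,-1,-42,28,rot=.0102);print(np.round(w),toF(q));run(w);retreat(w,-1)
p=look('c3',list(q))
```

```text
[[537. -65.  26.]
 [530. -52.  26.]
 [522. -46.  21.]
 [514. -39.  16.]
 [507. -31.  10.]] [   6.69679783 -116.09417395    0.2577    ]
force [ 0.6 -0.4  0.4]
force [ 0.4 -1.3  1.6]
force [ 0.3 -2.   1.8]
force [ 0.1 -1.9  1.7]
t 23.45 die W [5.39513e+02 3.01360e+01 1.64000e-01] F [   8.142 -117.795    0.247] iou cost 0.022 F force [ 0.   0.1 -0.1]
```

View pics/c3.png

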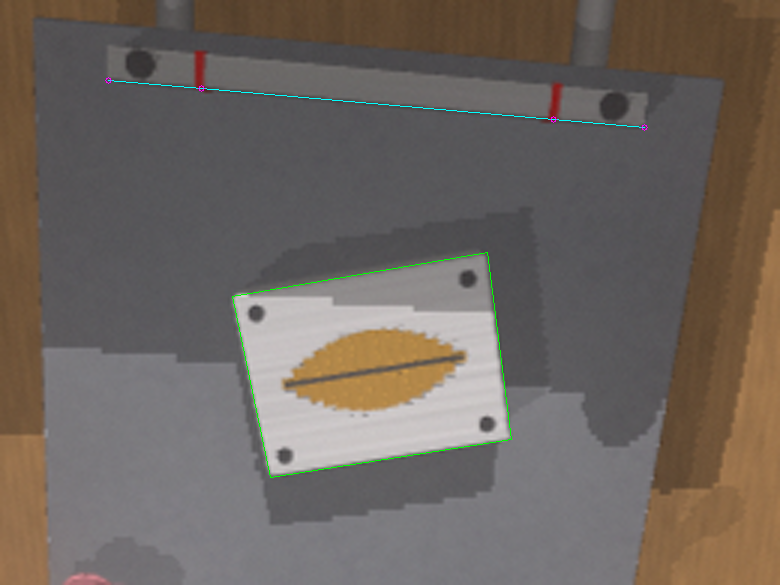

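Run:
```python
from h import *
p=[539.5,30.1,.164]
w,q=plan(p,1,42,24,rot=.0102);print(np.round(w),toF(q));run(w);retreat(w,1)
p=look('c4',list(q))
```

```text
[[570. 106.   9.]
 [572.  92.   9.]
 [577.  85.   5.]
 [582.  77.   0.]
 [586.  69.  -4.]] [ 9.84527337e+00 -1.31408470e+02  2.50000000e-03]
force [-1.  -0.1 -0.1]
force [0.7 0.4 0.3]
force [ 1.1  1.  -0.2]
force [0.6 0.6 0.1]
t 29.1 die W [ 5.40063e+02  1.64080e+01 -1.04000e-01] F [ 9.83200e+00 -1.31429e+02 -2.10000e-02] iou cost 0.026 F force [ 0.1 -0.1  1. ]
```

View pics/c4.png

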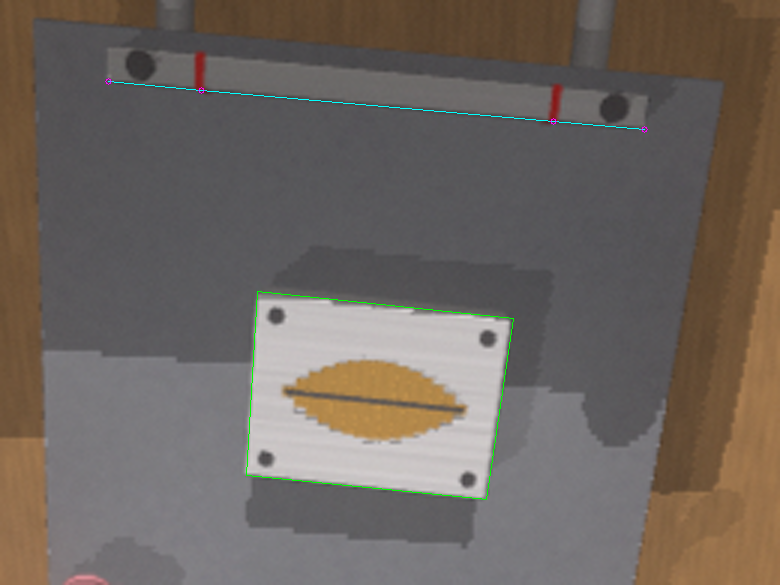

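Run:
```python
from h import *
a=[180,0,np.degrees(FA)];n=np.array([-np.sin(FA),np.cos(FA)])
def P(x,y,z): return [*toW(x,y),z]
z=51
move=goto(P(10,-206,130),a);grip(70);print(get_obs()['grip_width'])
move_l(P(10,-206,z),speed=120)
move_l(P(10,-190,z),speed=60)
move_l(P(10,-186,z),speed=20)
f0=get_obs()['wrist_force'];print(f0)
move_l(P(1,-107,z),speed=40)
print(get_obs()['t'],get_obs()['wrist_force'].round(1))
for y in np.arange(-106,-95,1.):
    move_l(P(1,y,z),speed=15);o=get_obs();f=o['wrist_force'];fn=-f[:2]@n
    print(y,toF([*o['tcp_pos'][:2],0])[:2].round(2),fn.round(1),f.round(1))
    if fn>14: break
print(o['t'])
cv2.imwrite('pics/d_pre.png',get_image('wrist')[:,:,::-1])
```

```text
70.09299414972568
[ 0.86409626 -0.42725673 -0.25321864]
34.6917 [ 0.9 -4.   2.6]
-106.0 [   0.97 -105.95] 4.8 [ 0.2 -4.8  2.4]
-105.0 [   0.93 -105.05] 4.6 [-0.5 -4.6  2.6]
-104.0 [   0.9  -104.09] 6.0 [-1.4 -5.9  4.1]
-103.0 [   0.91 -103.11] 5.6 [-0.5 -5.6  4. ]
-102.0 [   0.85 -102.12] 5.5 [-1.  -5.5  3. ]
-101.0 [   0.87 -101.13] 5.4 [-0.1 -5.5  3.5]
-100.0 [   0.89 -100.13] 4.7 [-0.3 -4.7  2.9]
-99.0 [  0.84 -99.26] 5.8 [-0.7 -5.8  2.9]
-98.0 [  0.85 -99.25] 9.7 [-2.2 -9.6  4.9]
-97.0 [  0.86 -99.24] 11.6 [ -0.8 -11.6   3.4]
-96.0 [  0.85 -99.23] 15.3 [ -1.8 -15.2   4.1]
37.4417
```

View pics/d_pre.png

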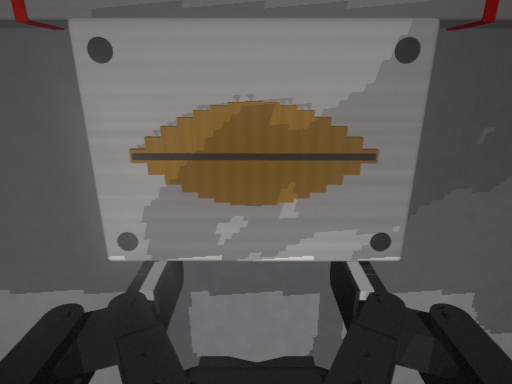

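Run:
```python
from h import *
def P(x,y,z): return [*toW(x,y),z]
move_l(P(1,-120,51),speed=40);move_l(P(1,-120,150),speed=200)
p=look('e',[*toW(2,-45),FA],crop=(130,20,390,180))
o=get_obs();im=get_image('scene');cv2.imwrite('pics/e_scene.png',im[:,:,::-1])
g=pickle.load(open('e.pkl','rb'))[1][:,:,::-1]
cv2.imwrite('pics/e_zoom.png',cv2.resize(g[30:130,160:350],None,fx=4.2,fy=4.2,interpolation=cv2.INTER_CUBIC))
```

```text
t 40.07 die W [ 5.39449e+02  1.03190e+02 -8.30000e-02] F [  2. -45.   0.] iou cost 1.0 F force [-0.5 -0.1 -0.1]
```

View pics/e_zoom.png

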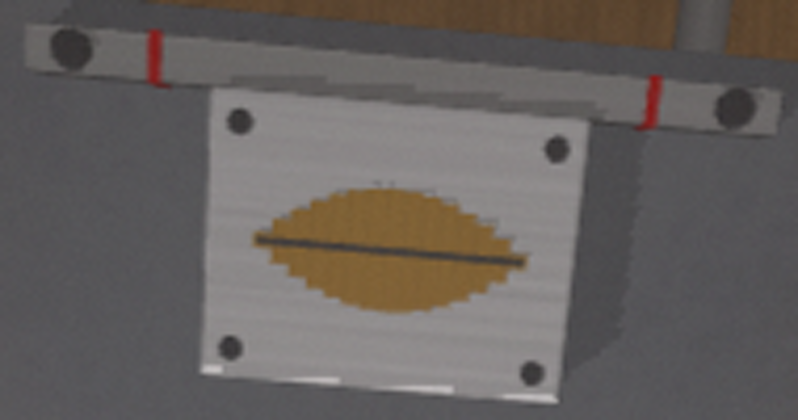

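View pics/e_scene.png

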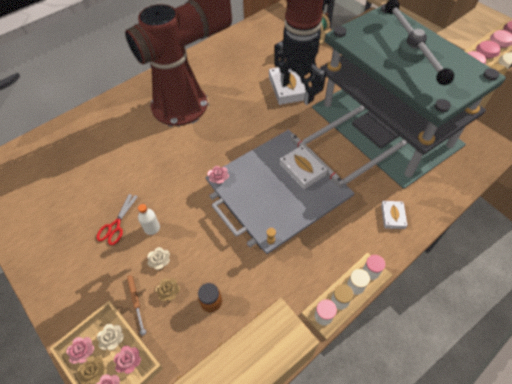

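Run:
```python
from h import *
o=pickle.load(open('e.pkl','rb'))[0]
f=lambda L:np.array(L)/4.2+[160,30]
p,r=fit('wrist',o,[(-60,45,78),(60,45,78),(60,-45,78),(-60,-45,78)],f([(212,88),(590,121),(557,402),(202,373)]),[540,100,-.08]);print(p,r,toF(p))
p,r=fit('wrist',o,[(-120,0,70),(120,0,70),(-79,0,70),(79,0,70)],f([(27,70),(775,134),(155,84),(650,128)]),[540,150,-.08]);print(p,r)
```

```text
[ 5.37246337e+02  1.03294268e+02 -8.28143325e-02] [[-0.4 -0.7]
 [ 0.5 -0.5]
 [ 0.3  0.9]
 [-0.4  0.7]] [-2.03631109e-01 -4.50789833e+01  4.85667526e-04]
[ 5.41415125e+02  1.47941585e+02 -8.16654392e-02] [[-0.3  0.4]
 [ 0.3  0.6]
 [ 0.1 -0.3]
 [-0.2 -0.6]]
```

Measured in the fence frame, the block sits at x = -0.2 mm, 45.1 mm from the face, with an angle of 0.0005 rad. The hand is clear, so I'm handing in.

```bash
python3 -c "
from station import *
sign_off();print(get_obs()['t'])"
```

```text
the job is handed in; nothing more can be done
the job is handed in; nothing more can be done
```

The die is seated flat against the fence, between the two red marks, and I handed the job in at about 40 s.

**What I did:** I turned the die about 84° with four gentle pushes of the closed fingertips, alternating between its two long sides. It stayed clear of the fence, with its nearest corner roughly 35 mm away wherever I measured it. Once it was within about 0.02 rad of parallel, I pushed it up to the fence with two spread fingers. I stopped when the fingers no longer advanced, at about 15 N. Then I backed off and raised the hand to 400 mm.

**Last checks:**
- **Position:** a fit to the block's corners in the last wrist picture puts its centre 45.1 mm from the fence face and 0.2 mm off the middle. It is parallel to within about 0.001 rad, so there is about 17 mm free to each mark.
- **Bystanders:** the pink rose, the punch and the things on the table look unmoved in the scene picture. I judged this by eye and did not measure it.
- **Failed check:** in the last view the detection network did not find the die, so the automatic outline fit returned nothing useful. I read the corners off the picture by hand instead.

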